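# Put the graded measuring beakers away under the lever-worked cover

## Task

Put the coloured measuring beakers away in the caddy: press down the red end of the seesaw lever so that the clear cover tips fully open, then stand every beaker there is, one inside the other in size order from the widest to the narrowest, upright in the middle of the cork mat, and only then press the lever's black end to bring the cover fully down again. Work the cover only by its lever, never by pushing or lifting the cover itself, and leave the garlic and the mug where they are.

Things in the scene. Friction and masses are not known exactly. Their poses are not given: they have to be found in the camera images.
- caddy: storage caddy, fixed to the worktop: light wooden tray 180 (its x) by 170 (its y) mm with a rim that reaches 30 mm above the worktop, round cork mat in the middle, clear plastic dust cover over it, and a seesaw lever beside it on its -y side. Origin: middle of the underside, on the worktop; x points away from the front towards the hinge side, z up. The hinge line runs along the caddy's y, 92 mm behind the origin and 62 mm above the worktop
- mat (a point): centre of the top of the round cork mat in the tray (mat 124 mm across, its top 11 mm above the worktop), axes as the caddy's
- rocker (a joint): angle of the seesaw lever and the cover, which turn as one: 0 = cover shut, 1.745 rad = cover standing fully open (on end, leaning back a little, reaching 245 mm above the worktop, wholly behind the hinge line and up to 85 mm behind it). It stays where it is left (stiff hinge, about 0.17 N m). Pressing the red end down from shut to open, or the black end down from open to shut, takes about 4 to 8 N
- red_end (a point): centre of the red roller (16 mm thick, 36 mm long along the caddy's y) on the rear end of the seesaw lever, 62 mm from the pivot. With the cover shut it stands up, 40 mm behind and 47 mm above the pivot; pressed down through 1.745 rad it ends 40 mm behind and 47 mm below the pivot, and the cover is open
- black_end (a point): centre of the black roller (same size) on the front end of the lever, opposite the red one: 40 mm in front of and 47 mm below the pivot when the cover is shut, 40 mm in front and 47 mm above when it is open; pressing it down shuts the cover
- pivot (a point): middle of the lever on its axle, 150 mm to the -y side of the caddy's middle line (65 mm clear of the tray's side), 92 mm behind the caddy's origin, 62 mm above the worktop; a thin post (72 mm high) stands 28 mm farther to the -y side
- cover_mid (a point): centre of the top of the clear plastic dust cover, which is 178 (caddy's x) by 162 mm and 82 mm deep, open below and behind; shut, its top is 115 mm above the worktop. It turns with the lever and is not to be handled
- beaker_1: blue plastic measuring beaker number 1 of five graded ones (1 the widest and lowest, 5 the narrowest and tallest): open round cup 68 mm across outside, 38 mm high, straight wall 2.5 mm, floor 5 mm thick, 50 g; origin at the centre of its underside, z towards its mouth. Set in the next wider one it has 3 mm of play all round and stands 14 mm above that one's rim. May be absent
- beaker_2: green plastic measuring beaker number 2 of five graded ones (1 the widest and lowest, 5 the narrowest and tallest): open round cup 57 mm across outside, 47 mm high, straight wall 2.5 mm, floor 5 mm thick, 50 g; origin at the centre of its underside, z towards its mouth. Set in the next wider one it has 3 mm of play all round and stands 14 mm above that one's rim. May be absent
- beaker_3: yellow plastic measuring beaker number 3 of five graded ones (1 the widest and lowest, 5 the narrowest and tallest): open round cup 46 mm across outside, 56 mm high, straight wall 2.5 mm, floor 5 mm thick, 50 g; origin at the centre of its underside, z towards its mouth. Set in the next wider one it has 3 mm of play all round and stands 14 mm above that one's rim. May be absent
- beaker_4: orange plastic measuring beaker number 4 of five graded ones (1 the widest and lowest, 5 the narrowest and tallest): open round cup 35 mm across outside, 65 mm high, straight wall 2.5 mm, floor 5 mm thick, 50 g; origin at the centre of its underside, z towards its mouth. Set in the next wider one it has 3 mm of play all round and stands 14 mm above that one's rim. May be absent
- beaker_5: red plastic measuring beaker number 5 of five graded ones (1 the widest and lowest, 5 the narrowest and tallest): open round cup 24 mm across outside, 74 mm high, straight wall 2.5 mm, floor 5 mm thick, 50 g; origin at the centre of its underside, z towards its mouth. Set in the next wider one it has 3 mm of play all round and stands 14 mm above that one's rim. May be absent
- garlic_1: garlic bulb, 60 mm across and 59 mm high, origin under its middle; a bystander
- mug_1: small blue mug, 58 by 82 mm and 49 mm high, origin under its middle; a bystander
Not all that is in view belongs to the job. Of the things shaped like the beaker_5, the red one is meant.

How it is judged (in metres and radians):
On the way, in this order (a step that is already met when the one before it is completed fails the run):
1. the cover is fully open, tipped up by the lever (value of joint rocker above 1.55 rad), for 0.2 s.
2. all beakers stand nested in size order on the cork mat while the cover is still open (horizontal distance between each of beaker_1, beaker_2, beaker_3, beaker_4, beaker_5 and mat below 0.028 m and z of beaker_1 in the frame of mat between -0.004 and 0.03 m and angle between each of beaker_1, beaker_2, beaker_3, beaker_4, beaker_5's own z axis and vertical below 0.12 rad and linear speed of each of beaker_1, beaker_2, beaker_3, beaker_4, beaker_5 below 0.02 m/s and z of beaker_2 in the frame of beaker_1 between 0.003 and 0.024 m and horizontal distance between beaker_1 and beaker_2 below 0.026 m and z of beaker_3 in the frame of beaker_1 between 0.003 and 0.024 m and horizontal distance between each of beaker_1, beaker_2 and beaker_3 below 0.026 m and z of beaker_4 in the frame of beaker_1 between 0.003 and 0.024 m and horizontal distance between each of beaker_1, beaker_2, beaker_3 and beaker_4 below 0.026 m and z of beaker_5 in the frame of beaker_1 between 0.003 and 0.024 m and horizontal distance between each of beaker_1, beaker_2, beaker_3, beaker_4 and beaker_5 below 0.026 m and z of beaker_2 in the frame of mat between -0.004 and 0.03 m and z of beaker_3 in the frame of beaker_2 between 0.003 and 0.024 m and z of beaker_4 in the frame of beaker_2 between 0.003 and 0.024 m and z of beaker_5 in the frame of beaker_2 between 0.003 and 0.024 m and z of beaker_3 in the frame of mat between -0.004 and 0.03 m and z of beaker_4 in the frame of beaker_3 between 0.003 and 0.024 m and z of beaker_5 in the frame of beaker_3 between 0.003 and 0.024 m and z of beaker_4 in the frame of mat between -0.004 and 0.03 m and z of beaker_5 in the frame of beaker_4 between 0.003 and 0.024 m and z of beaker_5 in the frame of mat between -0.004 and 0.03 m and value of joint rocker above 1.55 rad), for 0.3 s.
At the end, for the whole second after the job is handed in: All beakers stand nested, widest outermost: each underside 3 to 24 mm above those of wider ones, within 26 mm of their axis, upright within 0.12 rad, at rest, within 28 mm of the mat's centre and standing on it; the cover is down (lever under 0.06 rad) and still (horizontal distance between each of beaker_1, beaker_2, beaker_3, beaker_4, beaker_5 and mat below 0.028 m and z of beaker_1 in the frame of mat between -0.004 and 0.03 m and angle between each of beaker_1, beaker_2, beaker_3, beaker_4, beaker_5's own z axis and vertical below 0.12 rad and linear speed of each of beaker_1, beaker_2, beaker_3, beaker_4, beaker_5 below 0.02 m/s and z of beaker_2 in the frame of beaker_1 between 0.003 and 0.024 m and horizontal distance between beaker_1 and beaker_2 below 0.026 m and z of beaker_3 in the frame of beaker_1 between 0.003 and 0.024 m and horizontal distance between each of beaker_1, beaker_2 and beaker_3 below 0.026 m and z of beaker_4 in the frame of beaker_1 between 0.003 and 0.024 m and horizontal distance between each of beaker_1, beaker_2, beaker_3 and beaker_4 below 0.026 m and z of beaker_5 in the frame of beaker_1 between 0.003 and 0.024 m and horizontal distance between each of beaker_1, beaker_2, beaker_3, beaker_4 and beaker_5 below 0.026 m and z of beaker_2 in the frame of mat between -0.004 and 0.03 m and z of beaker_3 in the frame of beaker_2 between 0.003 and 0.024 m and z of beaker_4 in the frame of beaker_2 between 0.003 and 0.024 m and z of beaker_5 in the frame of beaker_2 between 0.003 and 0.024 m and z of beaker_3 in the frame of mat between -0.004 and 0.03 m and z of beaker_4 in the frame of beaker_3 between 0.003 and 0.024 m and z of beaker_5 in the frame of beaker_3 between 0.003 and 0.024 m and z of beaker_4 in the frame of mat between -0.004 and 0.03 m and z of beaker_5 in the frame of beaker_4 between 0.003 and 0.024 m and z of beaker_5 in the frame of mat between -0.004 and 0.03 m and value of joint rocker below 0.06 rad and velocity of joint rocker below 0.05 rad/s); the robot touches nothing.
It fails at once if the robot pushes or lifts the cover itself (more than 3 N) (contact force between any of the fingers, the arm and rocker_c5 above 3 N or contact force between any of the fingers, the arm and rocker_c6 above 3 N or contact force between any of the fingers, the arm and rocker_c7 above 3 N or contact force between any of the fingers, the arm and rocker_c8 above 3 N).
It fails at once if the garlic or mug is displaced by more than 30 mm (distance of any of garlic_1, mug_1 from where it was at the start of the episode above 0.03 m).
Of beaker_1, beaker_2, beaker_3, beaker_4, beaker_5 only 4 to 5 are there at a start; the rules pass over those that are not, and their reading is None.
At some moment in a run one of beaker_1, beaker_2, beaker_3 may be knocked a few centimetres aside while the robot is not near it.
It also fails if it takes over 208 s, if anything falls off the work surface, if the arm or the gripper's body presses on something with over 40 N, if the wrist force passes 120 N, or if a joint passes its speed limit or range.

## Robot

A 6-joint arm with a two-finger parallel gripper is mounted at the origin on a cart in front of the work surface, level with it; the furniture and walls round the work are solid. World frame = base frame: x ahead of the robot, y to its left, z up, the work surface at z = 0. Lengths are in m, angles in degrees, forces in N, time in s.
With the tool pointing down it reaches from about 0.35 to 0.875 m from the base axis. Payload 4.2 kg.
Tool frame: the origin (TCP) lies midway between the tips of the shut fingers; the grasp point (between the pads) lies 19 mm behind it; z points along the fingers, y is the line along which they close (so a half turn about z gives the same grasp; the last joint's range is limited). The gripper opens to 87 mm and grips with 3 to 60 N. Pads are 19 mm wide; open, the fingers measure 117 mm over their backs; the gripper's body (75 mm by 190 mm) begins 51 mm behind the grasp point.
Start: joints at [14.817, 22.042, 0.453, 0, -68.411, -14.817], TCP at [0.625, 0, 0.223] pointing down, gripper open.
Joint ranges: [-179.83, 179.83], [-69.29, 118.12], [-61.27, 80.66], [-181.25, 117.63], [-171.15, -9.14], [-177.46, 177.46]. Speed limits (degrees/s): [159.86, 159.86, 180, 180, 180, 180].

## Interface

Orientations are given as [roll, pitch, yaw] about the fixed x, y, z axes, in that order (R = Rz(yaw) Ry(pitch) Rx(roll)).
In Python, from workcell import env gives the robot as it stands. The module is installed in compiled form; this text tells all that it offers. Calls block until the motion is done:
- env.goto(position, orientation): joint-space move of the TCP to a pose.
- env.move_straight(position, rotation=None, rate=0.15, force_limit=None): straight line of the TCP; rotation=None keeps the orientation; rate is the mean speed in m/s. With force_limit (N) it stops when the force on the tool has changed by that much, and returns True; else False.
- env.set_joints(angles): joint-space move.
- env.gripper_to(opening, grasp_force=None): opening from 0.0 (shut) to 1.0 (fully open); grasp_force is the grip in N (None keeps the last); returns when the fingers have stopped.
- env.dwell(seconds).
- env.inverse_kinematics(position, orientation): joint angles nearest the present ones, or None.
- env.read_state(): the state.
- env.grab_frame(name): name is "scene" or "side" or "wrist"; returns a dict with "image" (420x560x3 uint8, blue, green, red), "fx", "fy", "cx", "cy" (pixels), "position" and "orientation" of the camera in the world. Camera axes: x right, y up, looking along -z (the intrinsics and any distortion apply to the point x, -y, -z); pixel columns grow to the right and rows downward; lengths in m; the calibration is good to about 2 mm. A picture is of the moment at which its call begins. There is no depth.
A pose or a line that the arm cannot do raises env.Unreachable and nothing moves.
- env.close_job(): hands the job in; it is judged then, once.
Trained networks look in a picture, given as the dict that the camera call returned (one of the last four; its "shot" number tells which), for a name from the list of things; names that differ only in an ending like _2 or _b are one class to them, and where a whole thing is asked for, a point or a joint stands for the part that bears it (a point fixed in the world has none). Each returns a list of dicts, best first, with "score" (0 to 1); they miss things now and then, are a little off and sometimes report something else, mostly with a low value. They report only what shows in the picture. A call takes as long as a camera call. They do not tell look-alikes from the thing itself.
- env.search_frame(picture, thing): "xyz" ([x, y, z] in m, in world coordinates, good to about 4 mm: the middle of the surface that is visible of it).
- env.trace(picture, thing): "mask" (420x560 bool, what is visible of it).
The state is a dict: "clock": time; "joint_positions": joint angles; "qvel": joint speeds; "joint_torque": joint torques, N m; "position": TCP position; "tool_rot": TCP orientation; "force": force on the tool from outside, world axes, zero at the start; "wrist_torque": the same for the moment, N m; "opening": opening from 0.0 (shut) to 1.0 (fully open); "finger_force": force on a finger pad.
Only numpy, scipy, OpenCV 4.12 (cv2) and the standard library are available. Lean on these libraries where they do the work, as an engineer would, in place of code of your own. Each camera call takes 0.05 s, during which the arm holds its last target. There are 200 camera calls.

## Working session

There is one attempt and no reset: what is moved stays moved. The work goes in short steps, each a Python script; the robot and the scene stay as the last script left them, time stands still between calls to the robot, and variables do not carry over. Pictures are saved under pics/ and viewed, at most 14 in all, crops included, and the job is handed in when it is done.

```bash
mkdir -p pics; cat > h.py <<'E'
import numpy as np, cv2
from workcell import env
from scipy.spatial.transform import Rotation as R
def pix(f,p):
    M=R.from_euler('xyz',f['orientation'],degrees=True).as_matrix() if len(np.ravel(f['orientation']))==3 else np.array(f['orientation'])
    c=M.T@(np.array(p)-np.array(f['position'])); return f['cx']+f['fx']*c[0]/-c[2], f['cy']-f['fy']*c[1]/-c[2]
def ray(f,u,v,z):
    M=R.from_euler('xyz',f['orientation'],degrees=True).as_matrix()
    d=M@np.array([(u-f['cx'])/f['fx'],-(v-f['cy'])/f['fy'],-1.]); o=np.array(f['position']); return o+d*(z-o[2])/d[2]
E
python3 - <<'E'
from h import *
fs={n:env.grab_frame(n) for n in("scene","side","wrist")}
for n,f in fs.items():
    cv2.imwrite(f"pics/0{n}.png",f["image"]); print(n,[k for k in f],f['fx'],f['fy'],f['cx'],f['cy'],f['position'],f['orientation'])
for n in("scene","side"):
  for t in["beaker_1","beaker_2","beaker_3","beaker_4","beaker_5","garlic_1","mug_1","caddy","mat","red_end","black_end","pivot","cover_mid"]:
    try: print(n,t,[(np.round(d['xyz'],3).tolist(),round(d['score'],2),np.round(pix(fs[n],d['xyz'])).tolist()) for d in env.search_frame(fs[n],t)][:4])
    except Exception as e: print(t,repr(e))
print(env.read_state())
E
```

```text
scene ['image', 'fx', 'fy', 'cx', 'cy', 'position', 'orientation', 'shot'] 394.10506652473947 394.10506652473947 274.1183372477301 218.63110450613814 [-0.50059234  0.60198894  0.87655898] [  57.59012284    0.57175604 -123.15150793]
side ['image', 'fx', 'fy', 'cx', 'cy', 'position', 'orientation', 'shot'] 424.78511120668196 424.78511120668196 278.23949325531646 213.4761707255868 [-0.20721714 -1.19340636  0.72088706] [ 65.3990997   -1.49589812 -33.21337166]
wrist ['image', 'fx', 'fy', 'cx', 'cy', 'position', 'orientation', 'shot'] 366.88561092361283 366.88561092361283 278.551729490933 208.8368521047943 [ 0.62493079 -0.06653231  0.3843228 ] [-1.39818632e+01 -1.41648505e-01 -1.79978179e+02]
scene beaker_1 [([0.553, 0.344, 0.028], 0.85, [169.0, 270.0]), ([0.47, 0.264, 0.022], 0.74, [202.0, 276.0]), ([0.428, 0.394, 0.039], 0.67, [168.0, 295.0]), ([0.409, -0.285, 0.044], 0.51, [341.0, 227.0])]
scene beaker_2 [([0.553, 0.344, 0.028], 0.85, [169.0, 270.0]), ([0.47, 0.264, 0.022], 0.74, [202.0, 276.0]), ([0.428, 0.394, 0.039], 0.67, [168.0, 295.0]), ([0.409, -0.285, 0.044], 0.51, [341.0, 227.0
[... 2812 characters left out ...]
clock': 1.45, 'joint_positions': array([ 1.48187661e+01,  2.20416392e+01,  4.52376059e-01,  5.14238284e-04,
       -6.84103489e+01, -1.48156210e+01]), 'qvel': array([-0.05410878, -0.04999829,  0.00274568, -0.0288649 , -0.01443526,
        0.02736194]), 'joint_torque': array([-1.43603024e-04, -3.90463078e+01,  1.87615496e+01,  4.22437415e+00,
        1.54951739e-02, -1.24863362e-05]), 'position': array([6.24982620e-01, 4.60330247e-05, 2.22550124e-01]), 'tool_rot': array([-1.79999503e+02, -3.63060891e-04, -8.99966658e+01]), 'force': array([-0.23487844, -0.15336259,  0.01608544]), 'wrist_torque': array([-0.00199898, -0.02694371,  0.00132956]), 'finger_force': 0.0, 'opening': 0.9993035567043839}
```

View pics/0scene.png

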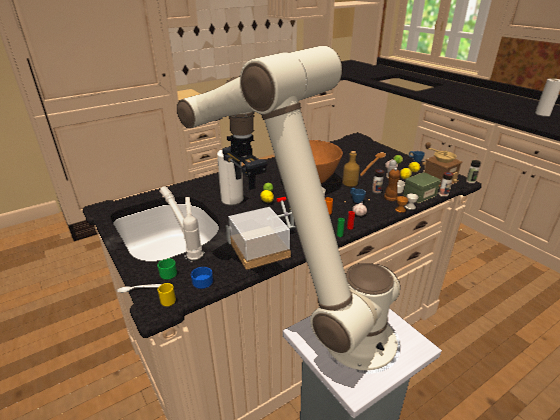

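View pics/0side.png

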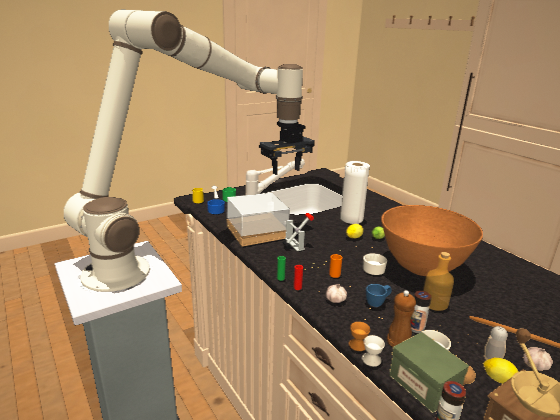

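View pics/0wrist.png

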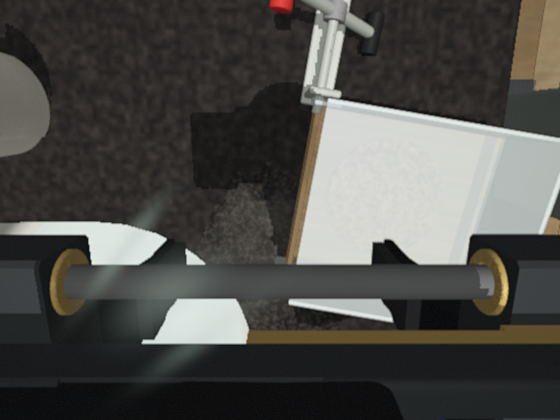

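Both views show blue (202,277), wide green (167,268) and yellow (166,295) in the scene picture. The side picture shows orange (336,265) and the caddy with its lever (red end 310,216). For beaker_5 there are two candidates in the side picture: red (298,277) and a tall green one (281,268). I choose the red one. All five beakers are present. Next are closer wrist views, with a silhouette fit for positions.

```bash
cat >> h.py <<'E'
from scipy.optimize import minimize
DIM={1:(.068,.038),2:(.057,.047),3:(.046,.056),4:(.035,.065),5:(.024,.074)}
HSV={1:[(100,130),],2:[(45,85)],3:[(20,33)],4:[(5,17)],5:[(0,4),(174,180)]}
def colmask(f,n,smin=130,vmin=50):
    h=cv2.cvtColor(f['image'],cv2.COLOR_BGR2HSV); m=np.zeros(h.shape[:2],np.uint8)
    for a,b in HSV[n]: m|=cv2.inRange(h,(a,smin,vmin),(b,255,255))
    return m>0
def sil(f,x,y,n,z0=0):
    d,H=DIM[n]; t=np.linspace(0,2*np.pi,40); P=[pix(f,(x+d/2*np.cos(a),y+d/2*np.sin(a),z)) for a in t for z in(z0,z0+H)]
    m=np.zeros((420,560),np.uint8); cv2.fillConvexPoly(m,cv2.convexHull(np.float32(P)).round().astype(int),1); return m>0
def locate(f,n,guess,z0=0,r=45,rows=420):
    """fit beaker n silhouette near guess (x,y); returns x,y,IoU"""
    m=colmask(f,n); u,v=pix(f,(*guess,z0+.03)); V,U=np.mgrid[:420,:560]; m&=(np.hypot(U-u,V-v)<2.2*r)&(V<rows)
    k,lab,st,_=cv2.connectedComponentsWithStats(m.astype(np.uint8)); 
    if k<2: return (*guess,0)
    m=cv2.convexHull(np.argwhere(lab==1+np.argmax(st[1:,4]))[:,::-1].astype(np.int32)); M=np.zeros((420,560),np.uint8); cv2.fillConvexPoly(M,m,1); M=M>0
    V2,U2=np.argwhere(M).mean(0); p=ray(f,U2,V2,z0+DIM[n][1]/2)[:2]
    def c(q): s=sil(f,*q,n,z0)&(V<rows); return 1-(s&M).sum()/max(1,(s|M).sum())
    b=minimize(c,p,method='Nelder-Mead',options=dict(initial_simplex=[p,p+[.006,0],p+[0,.006]],xatol=2e-4,fatol=1e-4))
    return (*b.x,1-b.fun)
E
python3 - <<'E'
from h import *
def go(x,y,z=.39,yaw=-90):
    env.goto([x,y,z],[180,0,yaw])
go(.48,.33); f=env.grab_frame("wrist"); cv2.imwrite("pics/1L.png",f['image'])
for n,g in((1,(.47,.25)),(2,(.553,.344)),(3,(.428,.394))): print(n,np.round(locate(f,n,g),4))
go(.47,.03); f=env.grab_frame("wrist"); cv2.imwrite("pics/1C.png",f['image']); np.save("C.npy",{k:f[k] for k in f if k!='image'})
print(env.search_frame(f,"red_end")[:2])
go(.5,-.3); f=env.grab_frame("wrist"); cv2.imwrite("pics/1R.png",f['image'])
for n,g in((4,(.564,-.368)),(5,(.426,-.365))): print(n,np.round(locate(f,n,g),4))
print(env.read_state()['clock'])
cv2.imwrite("pics/1LR.png",np.hstack([cv2.resize(cv2.imread(p),(400,300)) for p in("pics/1L.png","pics/1R.png")]))
E
```

```text
1 [0.4654 0.2634 0.9827]
2 [0.5672 0.3443 0.9556]
3 [0.4421 0.3923 0.9709]
[{'xyz': [0.5232, 0.0047, 0.1187], 'score': 0.89}]
4 [ 0.5728 -0.3598  0.975 ]
5 [ 0.4312 -0.3582  0.9858]
5.5333
```

View pics/1LR.png

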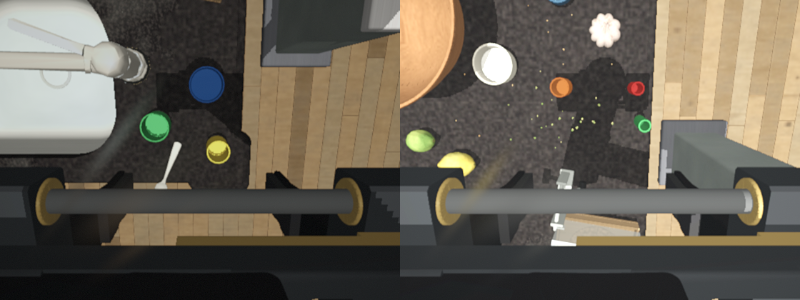

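View pics/1C.png

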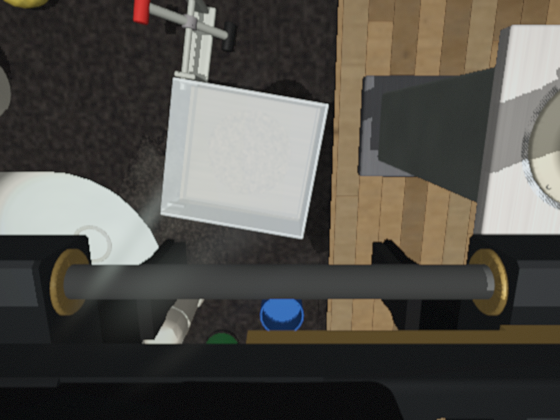

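The centre view shows the cover's front top corners at (328,103) and (303,238). The red roller is at (141,8), black at (229,37), and the lever hub near (190,20). The left and right views show all five beakers, matching the fits.

```bash
python3 - <<'E'
from h import *
from scipy.optimize import least_squares
f=np.load("C.npy",allow_pickle=True).item()
for uv in((328,103),(303,238),(163,214),(175,80)): print(np.round(ray(f,*uv,.115),4))
obs=[((328,103),(-.089,-.081,.115)),((303,238),(-.089,.081,.115)),((142,9),(.132,-.15,.109)),((229,37),(.052,-.15,.015))]
def w(p,l): c,s=np.cos(p[2]),np.sin(p[2]); return (p[0]+c*l[0]-s*l[1],p[1]+s*l[0]+c*l[1],l[2])
def res(p,o=obs): return np.concatenate([np.subtract(pix(f,w(p,l)),uv) for uv,l in o])
s=least_squares(res,[.47,0,.1]); print(s.x,np.degrees(s.x[2]),s.fun.round(1))
p=s.x; np.save("cad.npy",p)
for n,l in dict(mat=(0,0,.011),red=(.132,-.15,.109),black=(.052,-.15,.015),pivot=(.092,-.15,.062),post=(.092,-.178,.072),rearm=(.089,-.081,.115),rearp=(.089,.081,.115)).items(): print(n,np.round(w(p,l),4),np.round(pix(f,w(p,l))))
im=cv2.imread("pics/1C.png")
for l in[(.132,-.15,.109),(.132,-.132,.109),(.132,-.168,.109),(.052,-.15,.015),(.092,-.15,.062),(.092,-.178,.072),(.089,-.081,.115),(.089,.081,.115),(-.089,.081,.115),(-.089,-.081,.115),(-.09,-.085,.03),(-.09,.085,.03),(0,0,.011)]: cv2.circle(im,tuple(int(round(a)) for a in pix(f,w(p,l))),2,(0,255,0),-1)
cv2.imwrite("pics/1Cf.png",cv2.resize(im[:260,100:360],(780,600)[:1]*1+(780,) if 0 else (600,600)))
E
```

```text
[ 0.4136 -0.0521  0.115 ]
[0.4395 0.1107 0.115 ]
[0.6127 0.0797 0.115 ]
[ 0.5873 -0.0769  0.115 ]
[ 0.51313964  0.01590394 -0.15837147] -9.074017071525228 [ 0.9  1.9  1.2 -0.6  0.2 -1.8 -2.6  0.8]
mat [0.5131 0.0159 0.011 ] [249. 154.]
red [ 0.6198 -0.153   0.109 ] [142.   7.]
black [ 0.5408 -0.1404  0.015 ] [226.  38.]
pivot [ 0.5803 -0.1467  0.062 ] [189.  24.]
post [ 0.5759 -0.1744  0.072 ] [189.  -4.]
rearm [ 0.5883 -0.0781  0.115 ] [174.  79.]
rearp [0.6138 0.0819 0.115 ] [162. 216.]
```

View pics/1Cf.png

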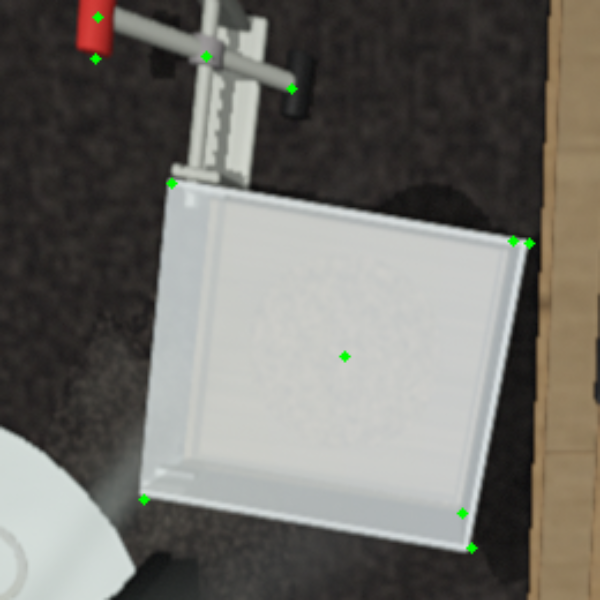

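The fit lands on every corner, giving a caddy pose of (0.513, 0.016) at -9.1°. To open, I press the red end with one finger so the gripper body stays clear of the rising black end.

```bash
cat >> h.py <<'E'
p=np.load("cad.npy"); YAW=float(np.degrees(p[2]))
def W(lx,ly,z): c,s=np.cos(p[2]),np.sin(p[2]); return [p[0]+c*lx-s*ly,p[1]+s*lx+c*ly,z]
def press(sign):
    """sign +1 red end (behind the pivot), -1 black end; one finger of the part-open gripper rides the roller down"""
    o=[180,0,YAW-90]; env.gripper_to(.6); off=.034+.003
    P=lambda th,dz=0: W(.092+sign*(.062*np.cos(th)+off),-.15,.062+.062*np.sin(th)+.009+dz)
    env.goto(P(.87,.12),o); env.move_straight(P(.87,.03)); 
    for th in np.linspace(.87,-.85,10): 
        env.move_straight(P(th),rate=.06); print(round(th,2),np.round(env.read_state()['force'],1))
    hit=env.move_straight(P(-.872,-.012),rate=.02,force_limit=12); s=env.read_state(); print(hit,s['position'],s['force'],P(-.872))
    env.dwell(.4); env.move_straight(P(-.872,.06)); env.move_straight(W(.092+sign*.09,-.16,.3))
E
python3 - <<'E'
from h import *
import types
f=env.grab_frame("wrist")
for n,uv,z in(("lime",(28,196),.03),("lemon",(77,225),.03),("bowl edge",(91,70),.1)): print(n,ray(f,*uv,z).round(3))
print("far finger",W(.23,-.15,0),"mid",W(.17,-.15,0))
E
```

```text
lime [ 0.865 -0.253  0.03 ]
lemon [ 0.8  -0.21  0.03]
bowl edge [ 0.719 -0.418  0.1  ]
far finger [np.float64(0.7166047498739399), np.float64(-0.16849223693353516), 0] mid [np.float64(0.657355624197087), np.float64(-0.15902962067118528), 0]
```

```bash
python3 - <<'E'
from h import *
press(1)
f=env.grab_frame("side"); cv2.imwrite("pics/2.png",f['image'][100:340,150:450]); print(env.read_state()['clock'])
E
```

```text
0.87 [-0.2 -0.2  0.5]
0.68 [ 0.  -0.2 -0.2]
0.49 [ 0.  -0.4 -0.3]
0.3 [-0.9  1.2 -0.6]
0.11 [ 0.7 -0.5  1.1]
-0.09 [-0.5  0.7  0.2]
-0.28 [ 1.  -0.3  0.2]
-0.47 [ 9.1 -2.5  9.5]
-0.66 [20.3 -5.6 20.3]
-0.85 [32.2 -9.8 30.4]
True [ 0.69588979 -0.164532    0.03855652] [ 3.3616618  -1.19083704  1.81997258] [np.float64(0.656253974833666), np.float64(-0.15885367739670442), np.float64(0.023531742242623173)]
15.2333
```

View pics/2.png

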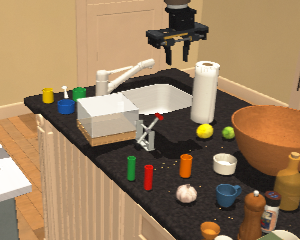

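The cover is still shut: the finger passed just behind the red roller. I'll retry with the finger set further inward and confirm contact by force first.

```bash
python3 - <<'E'
s=open('h.py').read()
a=s.index("def press"); s=s[:a]+'''def press(sign,off=.034,opening=.75):
    """sign +1 red end (behind the pivot), -1 black end; one finger of the part-open gripper rides the roller down"""
    o=[180,0,YAW-90]; env.gripper_to(opening)
    P=lambda th,dz=0: W(.092+sign*(.062*np.cos(th)+off),-.15,.062+.062*np.sin(th)+.008+dz)
    env.goto(P(.87,.12),o); env.move_straight(P(.87,.02))
    hit=env.move_straight(P(.87,-.012),rate=.03,force_limit=2.5); z=env.read_state()['position'][2]; print("touch",hit,z,P(.87)[2])
    if not hit: env.move_straight(P(.87,.12)); return False
    dz=float(np.clip(z-P(.87)[2],-.01,.01))
    for th in np.linspace(.8,-.85,12):
        env.move_straight(P(th,dz-.001),rate=.06); F=env.read_state()['force']; print(round(th,2),np.round(F,1))
        if np.linalg.norm(F)>25: break
    hit=env.move_straight(P(-.872,-.012),rate=.02,force_limit=12); s=env.read_state(); print(hit,s['position'],s['force'],P(-.872))
    env.move_straight(P(-.872,.06)); env.move_straight(W(.092+sign*.09,-.16,.3)); return True
'''
open('h.py','w').write(s)
E
python3 - <<'E'
from h import *
print(press(1))
f=env.grab_frame("side"); cv2.imwrite("pics/3.png",f['image'][100:340,150:450]); print(env.read_state()['clock'])
E
```

```text
touch True 0.11741915527037616 0.11738839409558133
0.8 [ 0.7 -0.2  4.4]
0.65 [ 2.7 -0.6  3.5]
0.5 [ 3.3 -1.5  4.8]
0.35 [ 4.7 -1.2  5.1]
0.2 [ 2.9 -0.9  2.9]
0.05 [ 0.6 -0.1  1. ]
-0.1 [ 0.4 -1.   0.7]
-0.25 [-0.3 -0.3 -0. ]
-0.4 [-0.6 -0.1  0.1]
-0.55 [-0.1  0.3 -0.5]
-0.7 [ 2.2 -0.4  0.1]
-0.85 [ 4.  -0.4  4.2]
True [ 0.65742974 -0.15903619  0.02334231] [ 1.85320704 -0.9506205   3.80776021] [np.float64(0.6532915185498234), np.float64(-0.1583805465835869), np.float64(0.022531742242623172)]
True
23.8333
```

View pics/3.png

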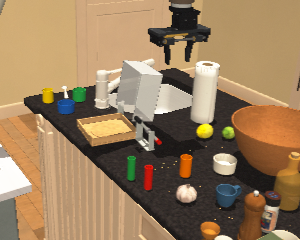

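The cover stands open. Its tilt will be checked by projecting the rollers. Now pick and place beaker 1, squeezing it twice to centre it before the grasp.

```bash
cat >> h.py <<'E'
A=[180,0,YAW-90]; B=[180,0,YAW-180]
def look(n,g):
    env.goto([g[0],g[1],.3],[180,0,-90]); f=env.grab_frame("wrist"); r=locate(f,n,g); print("locate",n,np.round(r,4)); return r,f
def pick(n,g):
    (x,y,q),f=look(n,g)
    if q<.88: cv2.imwrite(f"pics/bad{n}.png",f['image']); print("poor fit"); return False
    d,H=DIM[n]; op=min(1,(d+.022)/.087); zc=max(.012,H-.055)
    env.gripper_to(op,6); env.goto([x,y,H+.05],A); print("down hit",env.move_straight([x,y,zc],force_limit=8))
    env.gripper_to(0,6); env.gripper_to(op); env.goto([x,y,zc],B); env.gripper_to(0,6); env.gripper_to(op)
    env.move_straight([x,y,H-.015]); env.gripper_to(0,20); s=env.read_state(); print("gap mm",s['opening']*87,"force",s['finger_force'])
    env.move_straight([x,y,.25],rate=.25); return env.read_state()['opening']*.087>d-.008
def place(n,i,dx=0,dy=0):
    d,H=DIM[n]; z=.011+.005*i+H-.015+(.005 if i else .002); x,y,_=W(dx,dy,0)
    env.goto([x,y,.27],B); env.move_straight([x,y,z+.05]); hit=env.move_straight([x,y,z],rate=.05,force_limit=4)
    s=env.read_state(); print("place",n,"hit",hit,"z-err mm",1e3*(s['position'][2]-z),s['force'].round(1),s['opening']*87)
    return hit
def release(n):
    d,H=DIM[n]; s=env.read_state()['position']; env.gripper_to(min(1,(d+.024)/.087)); env.move_straight([s[0],s[1],.27],rate=.25)
E
python3 - <<'E'
from h import *
env.goto([.47,.03,.39],[180,0,-90]); f=env.grab_frame("wrist"); im=f['image'].copy()
for l in((.132,-.15,.015),(.052,-.15,.109),(.092,-.15,.062),(0,0,.011)): cv2.circle(im,tuple(int(round(a)) for a in pix(f,W(*l))),2,(0,255,0),-1)
cv2.imwrite("pics/4.png",im[:240,80:400])
if pick(1,(.4654,.2634)) and not place(1,0): release(1)
env.goto([.47,.03,.39],[180,0,-90]); f=env.grab_frame("wrist"); cv2.imwrite("pics/5.png",np.vstack([im[:240,80:400],f['image'][:240,80:400]]))
c=W(0,0,0)[:2]; print("mat",np.round(c,4),"b1",np.round(locate(f,1,c,z0=.011),4)); print(env.read_state()['clock'])
E
```

```text
locate 1 [0.4658 0.2642 0.988 ]
down hit False
gap mm 67.25049841867082 force 19.99975844984874
place 1 hit False z-err mm 0.3112513748592671 [-0.2  0.4 -0.5] 66.83163726664372
mat [0.5131 0.0159] b1 [0.5149 0.0157 0.8922]
40.5583
```

View pics/5.png

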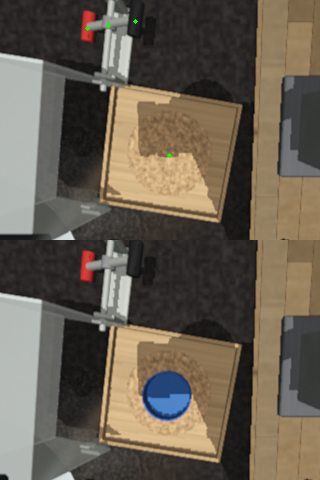

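The rollers (dots) sit exactly at the fully-open prediction, and blue stands centred on the mat. Next are 2 and 3.

```bash
python3 - <<'E'
from h import *
for n,i,g in((2,1,(.5672,.3443)),(3,2,(.4421,.3923))):
    if not pick(n,g): break
    if place(n,i): print("STOP"); break
    release(n)
env.goto([.47,.03,.39],[180,0,-90]) if env.read_state()['position'][2]>.2 else 0
f=env.grab_frame("wrist"); cv2.imwrite("pics/6.png",cv2.resize(f['image'][60:240,120:360],None,fx=2,fy=2)); print(env.read_state()['clock'])
E
```

```text
locate 2 [0.5669 0.3446 0.981 ]
down hit False
gap mm 55.176629505958005 force 19.999887259468778
place 2 hit False z-err mm 0.32448989367766384 [ 0.6  0.1 -0.9] 55.10921837685193
locate 3 [0.4422 0.3923 0.9821]
down hit False
gap mm 44.36842944811973 force 19.997806129977107
place 3 hit False z-err mm 0.336100660085048 [ 1.4 -0.1 -0. ] 45.00224939770426
71.45
```

View pics/6.png

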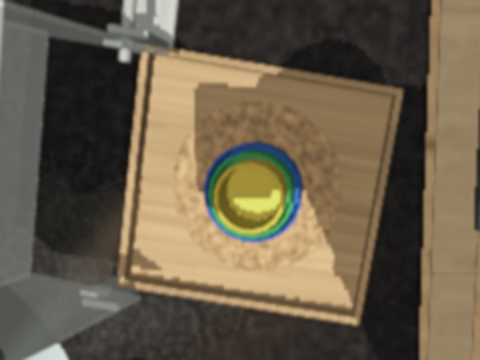

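Blue, green and yellow are nested and level at (253,192) in the crop. Now orange and red.

```bash
python3 - <<'E'
from h import *
for n,i,g in((4,3,(.5728,-.3598)),(5,4,(.4312,-.3582))):
    if n==5:
        _,f=look(5,g); cv2.imwrite("pics/7b.png",f['image'][60:300,120:440])
    if not pick(n,g): break
    if place(n,i): print("STOP"); break
    release(n)
env.goto([.47,.03,.39],[180,0,-90]) if env.read_state()['position'][2]>.2 else 0
f=env.grab_frame("wrist"); cv2.imwrite("pics/7.png",np.hstack([cv2.resize(f['image'][60:240,120:360],(320,240)),cv2.imread("pics/7b.png")])); print(env.read_state()['clock'])
E
```

```text
locate 4 [ 0.5726 -0.3593  0.9853]
down hit False
gap mm 34.148789091528876 force 19.999870005995035
place 4 hit False z-err mm 0.3421311242629149 [ 0.5  0.1 -1.2] 34.041064075131175
locate 5 [ 0.4317 -0.3576  0.9632]
locate 5 [ 0.4316 -0.3577  0.9747]
down hit False
gap mm 23.77822285016631 force 19.999845027923584
place 5 hit False z-err mm 0.34268382385510554 [ 0.5  0.2 -0.6] 23.406055233286146
103.2833
```

View pics/7.png

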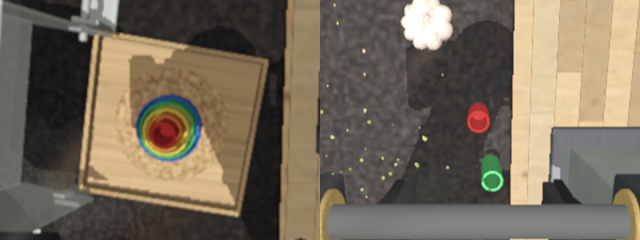

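All five are nested, and the tall green look-alike is untouched. A quick side check, then I press the black end.

```bash
python3 - <<'E'
from h import *
f=env.grab_frame("side"); a=cv2.resize(f['image'][170:270,210:330],(480,400))
c=W(0,0,0)[:2]; print(np.round(locate(f,5,c,z0=.031),4), np.round(pix(f,(*c,.105))), np.argwhere(colmask(f,5)&(np.abs(np.mgrid[:420,:560][1]-pix(f,(*c,.1))[0])<15))[:,0].min())
print(press(-1))
f=env.grab_frame("side"); b=cv2.resize(f['image'][170:270,210:330],(480,400))
cv2.imwrite("pics/8.png",cv2.resize(np.hstack([a,b]),(800,333))); print(env.read_state()['clock'])
E
```

```text
[ 0.5566 -0.2349  0.2304] [257. 206.] 205
touch True 0.1170289900103094 0.11738839409558133
0.8 [-6.1  3.8  9.9]
0.65 [-2.8  0.1  4.4]
0.5 [ 0.6 -0.2  0.1]
0.35 [0.3 0.1 0.1]
0.2 [ 0.  -0.7  0.1]
0.05 [0.4 1.2 0.4]
-0.1 [-0.3 -0.6  0.3]
-0.25 [ 0.6 -0.9  0.5]
-0.4 [ 0.1 -0.5  0.1]
-0.55 [-0.4  0.2 -0.3]
-0.7 [-0.3 -0.8  0.3]
-0.85 [-10.1   3.2  20.2]
True [ 0.50421012 -0.13490333  0.0241861 ] [-6.33322705  3.69981004 15.82032311] [np.float64(0.507372003084533), np.float64(-0.135075892476674), np.float64(0.022531742242623172)]
True
112.525
```

View pics/8.png

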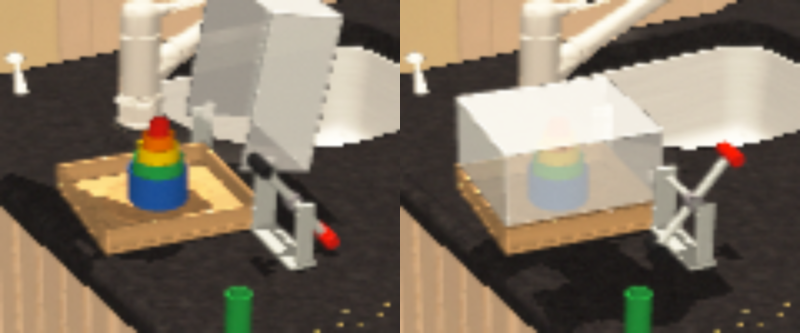

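The nest is seated in even 14 mm steps and the cover is down. I'll compare against the original shut view from the same pose.

```bash
python3 - <<'E'
from h import *
env.goto([.47,.03,.39],[180,0,-90]); f=env.grab_frame("wrist"); o=cv2.imread("pics/1C.png")
g=lambda im:np.float32(cv2.cvtColor(im,cv2.COLOR_BGR2GRAY))
for n,(r0,r1,c0,c1) in dict(front=(90,240,295,335),red=(0,30,128,160),black=(15,60,215,240)).items():
    print(n,cv2.phaseCorrelate(g(o)[r0:r1,c0:c1].copy(),g(f['image'])[r0:r1,c0:c1].copy()))
def c(im): h=cv2.cvtColor(im[:30,120:160],cv2.COLOR_BGR2HSV); return np.argwhere(cv2.inRange(h,(0,150,80),(6,255,255))>0).mean(0)
print(c(o),c(f['image']))
cv2.imwrite("pics/9.png",np.hstack([o[:250,100:350],f['image'][:250,100:350]]))
E
```

```text
front ((-0.15227692154840256, 0.29482938881584175), 0.9493045972188314)
red ((0.03369888268044541, 0.66014652590815), 0.9865235378344853)
black ((-0.05335913020970473, 1.5583707970676208), 0.76751976691352)
[11.06094183 20.80886427] [11.48 20.64]
```

View pics/9.png

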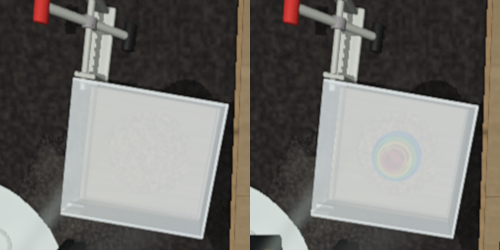

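The red roller moved under 0.2 px in the direction the lever swings (0.06 rad would be about 2 px), so the cover is shut. The nest is visible in the middle of the mat and the arm is clear.

```bash
python3 -c "
from h import *
print(env.close_job())"
```

```text
the job is handed in; nothing more can be done
None
```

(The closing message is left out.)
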